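# Rolling pin out of its case

### The job

Get the clay-rolling place ready. First push the loose wooden board straight across the bench until its far edge lies square and fully against the bench stop, near the middle of the stop; then take the rolling pin out of its case (the opening is shorter than the pin, so it has to be tilted out one end first) and hold it level in the air, about 10 cm above the middle of the board. Finish while still holding it there: do not put it down, and leave the bottle, bowl and beaker where they stand.

Things in the scene. Friction and masses are not known exactly. Their poses are not given: they have to be found in the camera images.
- board: Loose flat wooden board, 130 (its x) x 200 (its y) x 18 mm high, 0.3 to 0.6 kg (up to 9 N to slide it), lying on the bench on the robot's right, on the robot's side of the stop and apart from it by 50 to 100 mm. Origin: centre of its underside. Its +x points roughly away from the robot, to the stop.
- stop: Bench stop: dark wooden batten fixed to the bench beyond the board, 25 (its x) x 240 (its y) x 22 mm high. Origin: centre of its underside. Its face towards the board and robot is at its x = -12.5 mm; the board is home when its origin is at x = -77.5 mm in the stop's frame, with the same yaw.
- case: Plywood case fixed to the bench on the left, 352 (its x, roughly away from the robot) x 142 (y) x 58 mm high. Origin: centre of underside. Floor 4 mm, walls 6 mm thick. At each x end a fixed cover (underside 50, top 58 mm above the bench) roofs the last 60 mm of the 340 x 130 mm inside; between them the open top is 220 x 130 mm, x = -110 to 110 mm.
- pin: Loose wooden rolling pin, 0.2 to 0.4 kg, on the case's floor, both ends under the covers. 260 mm long along its x: barrel 40 mm in diameter, 140 mm long, and at each end a handle 18 mm in diameter, 60 mm long. Origin: its middle, on the axis, where it balances, 24 mm above the bench at first, within 12 mm of the case's middle; x along the case's x within 5 degrees.
- bottle: Bystander: green bottle, 66 mm in diameter, 200 mm high, beyond the left of the case. Origin: centre of its underside.
- bowl: Bystander: blue plastic bowl, 150 mm in diameter, 60 mm high, on the right, nearer the robot than the stop. Origin: centre of its underside.
- beaker: Bystander: clear plastic beaker, 90 mm in diameter, 100 mm high, in the middle, between the stop and the far part of the case. Origin: centre of its underside.
There are look-alikes about, which are no part of the job. Of the things like the board, leave any that is purple; of the rest the larger one is meant.

How it is judged:
By the outcome, as a careful person would: the job done as asked, in the order asked, and still so for the second after the job is handed in, while the arm keeps its last pose, push and grip.
It also fails if it takes over 61 s, if anything falls off the work surface, if the arm or the gripper's body presses on something with over 40 N, if the wrist force passes 120 N, or if a joint passes its speed limit or range.

### The arm

A 6-joint arm with a two-finger parallel gripper is mounted at the origin on the work surface. World frame = base frame: x ahead of the robot, y to its left, z up, the work surface at z = 0. Lengths are in mm, angles in rad, forces in N, time in s.
With the tool pointing down it reaches from about 425 to 1125 mm from the base axis. Payload 14.9 kg.
Tool frame: the origin (TCP) lies at the very end of the fingers, on their centre line; the grasp point (between the pads) lies behind it (robot.tcp_to_grasp is the z of the grasp point in the tool frame, in mm); z points along the fingers, y is the line along which they close (so a half turn about z gives the same grasp; the last joint's range is limited). The gripper opens to 91 mm and grips with 3 to 60 N. Pads are 32 mm wide; open, the fingers measure 118 mm over their backs; the gripper's body (76 mm by 178 mm) begins 60 mm behind the grasp point.
Start: joints at [-1.364, 0.379, 1.734, -0, 1.028, -0.033], TCP at [166.25, -679.984, 213.932] pointing down, gripper open.
Joint ranges: [-2.77, 2.77], [-0.74, 2.19], [0, 2.66], [-1.06, 4.2], [0.31, 2.87], [-3.08, 3.08]. Speed limits (rad/s): [1.89, 1.89, 2.39, 3.14, 3.14, 3.14].

### API

Orientations are given as a unit quaternion [x, y, z, w].
In Python, from workcell import robot, cams, job gives the robot as it stands.
- The arm moves only by the tool jog_arm, never from a script. Its argument "plan" is a list of rows, each an object of numbers: "tx", "ty", "tz": the shift along the tool's x, y, z normalised to -1 to 1, where 1 is 1000 mm; "rx", "ry", "rz": the turn, a rotation vector about the tool's x, y, z normalised to -1 to 1, where 1 is pi/2 rad. In form: [{"tx": .., "ty": .., "tz": .., "rx": .., "ry": .., "rz": ..}, ...]. A call has 1 to 8 rows; each row is the pose to reach, as a shift and turn from the pose commanded when the call began, along the tool's axes at that moment; what a row does not reach only later rows make up. A row lasts 1/10 s, in which the tool goes at most 50 mm and 8.59 degrees, less where a joint would pass 70% of its speed; a pose out of reach is approached as far as the arm can. A call with a number of a shift or a turn outside -1 to 1 is refused whole. A call with a gripper value outside its range is refused whole. "jaw" is the gripper's target within -1 to 1 (fully open at 1, half-way at 0, shut at -1), set as the call begins (left out, the last holds). The fingers move at their own pace and stop on an object; "squeeze" is the grip in N (left out, the last holds). Time passes only in rows, so rows that repeat a pose let the fingers close. It gives the time, the measured TCP pose, the force, the opening and the grip force at its end, in the units of the state.
- robot.sense(): the state, without advancing time (a new reading comes with each control period).
- cams.grab_frame(name): name is "scene" or "top" or "wrist"; returns (picture, depth): 400x640x3 uint8, red, green, blue; 400x640 float32, mm along the optical axis (not along the pixel's ray), 0 where there is no reading.
- cams.camera_info(name): a dict with "vfov" (degrees; the focal length in pixels is half the picture's height over the tangent of half this angle, whatever the lens; pixels are square), "cx", "cy" (the principal point, pixels), "extrinsics" (4x4, takes a point from camera to world coordinates). Camera axes: x right, y down, z forward; pixel columns grow to the right and rows downward; lengths in mm; the calibration is good to about 2 mm. A picture is of the moment at which its call begins: read the wrist's pose just before it. camera_info takes no time and is no camera call; for the wrist camera it gives the pose at the moment of the call.
- job.sign_off(): hands the job in; it is judged then, once.
The state is a dict: "time": time; "joint_pos": joint angles; "joint_velocities": joint speeds; "tau": joint torques, N m; "tool_pos": TCP position; "ee_rot": TCP orientation; "ft_force": force on the tool from outside, world axes, zero at the start; "torque": the same for the moment, N m; "width": finger opening in mm; "gripper_force": force on a finger pad.
Only numpy, scipy, OpenCV 4.12 (cv2) and the standard library are available. Lean on these libraries where they do the work, as an engineer would, in place of code of your own. Each camera call takes 0.05 s, during which the arm holds its last target. There are 200 camera calls.

## Working session

There is one attempt and no reset: what is moved stays moved. The work goes in short steps, Python scripts to look and compute and a tool call to move; the robot and the scene stay as the last step left them, time stands still between calls to the robot, and variables do not carry over. Pictures are saved under pics/ and viewed, at most 10 in all, crops included, and the job is handed in when it is done.

Besides the shell and the picture viewer there is one more tool, called in YAML: its name, and indented under it one key for each argument. jog_arm: Moves the arm, as the interface text tells. Scaled input: -1 to 1 covers 1000 mm each way for a shift and pi/2 rad each way for a turn. Its arguments: {"type":"object","properties":{"plan":{"type":"array","items":{"type":"object","properties":{"tx":{"type":"number"},"ty":{"type":"number"},"tz":{"type":"number"},"rx":{"type":"number"},"ry":{"type":"number"},"rz":{"type":"number"}}}},"jaw":{"type":"number"},"squeeze":{"type":"number"}},"required":["plan"]}

```bash
mkdir -p pics; ls; cat > h.py <<'E'
import numpy as np, cv2
from workcell import robot, cams, job
def grab(n):
    ci=cams.camera_info(n); p,d=cams.grab_frame(n); return p,d,ci
def K(ci):
    return 200/np.tan(np.radians(ci['vfov'])/2)
def ray(ci,u,v,z):
    "cast pixels on plane z"
    f=K(ci);T=np.array(ci['extrinsics']);u=np.atleast_1d(u).astype(float);v=np.atleast_1d(v).astype(float)
    r=np.stack([(u-ci['cx'])/f,(v-ci['cy'])/f,np.ones_like(u)],1)@T[:3,:3].T
    o=T[:3,3]; return o+r*((z-o[2])/r[:,2])[:,None]
def cloud(d,ci):
    v,u=np.mgrid[:400,:640];f=K(ci);T=np.array(ci['extrinsics'])
    P=np.stack([(u-ci['cx'])/f*d,(v-ci['cy'])/f*d,d],-1)
    return P@T[:3,:3].T+T[:3,3]
E
python3 - <<'E'
from h import *
for n in ('scene','top'):
    p,d,ci=grab(n); cv2.imwrite(f'pics/{n}0.png',p[...,::-1]); np.savez(f'{n}0.npz',p=p,d=d)
    print(n,{k:(np.round(v,3).tolist() if k=='extrinsics' else v) for k,v in ci.items()})
print(robot.sense(), robot.tcp_to_grasp)
E
```

```text
pics
scene {'vfov': 53.26919752824883, 'cx': 314.338479418135, 'cy': 202.51807916512544, 'extrinsics': [[0.832, 0.438, -0.34, 897.966], [0.555, -0.667, 0.497, -559.357], [-0.009, -0.602, -0.798, 949.351], [0.0, 0.0, 0.0, 1.0]]}
top {'vfov': 42.04552020837865, 'cx': 324.1138507504131, 'cy': 207.84281998705632, 'extrinsics': [[0.01, -0.992, 0.125, 286.094], [-1.0, -0.009, 0.006, -17.909], [-0.005, -0.125, -0.992, 1772.919], [0.0, 0.0, 0.0, 1.0]]}
{'time': 0.1, 'joint_pos': array([-1.36430890e+00,  3.79384622e-01,  1.73472270e+00, -8.63968251e-06,
        1.02847291e+00, -3.33047080e-02]), 'joint_velocities': array([-0.00098313, -0.00014922, -0.00149659,  0.00107631,  0.00041323,
        0.00175371]), 'tau': array([ 5.19020323e-04, -7.65036964e+01, -4.35291588e+01,  6.51417975e-02,
        3.98324279e-02, -4.03551940e-05]), 'tool_pos': array([ 166.16752483, -679.6285648 ,  213.33375065]), 'ee_rot': array([ 9.92820684e-01,  1.19611223e-01, -4.63897153e-05, -4.91621712e-04]), 'ft_force': array([ 0.43388337,  0.43568668, -0.47225571]), 'torque': array([ 0.00929685, -0.02398183,  0.02210651]), 'gripper_force': 0.0, 'width': 91.21851268442806} -18.8
```

View pics/top0.png

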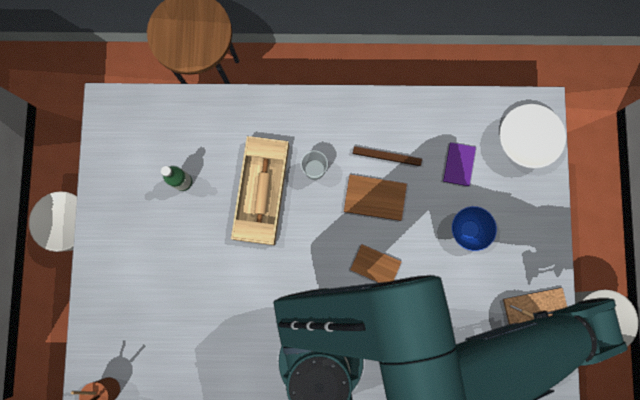

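View pics/scene0.png

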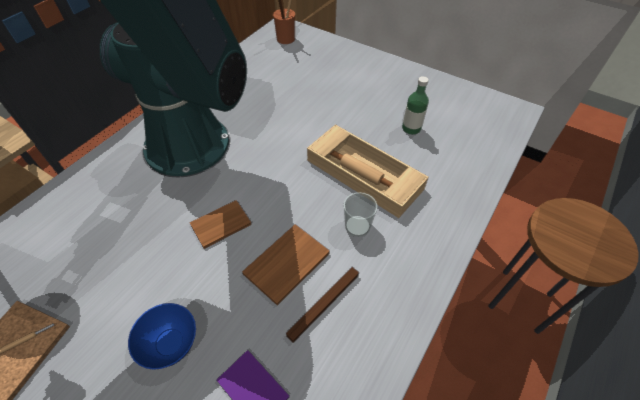

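Top view: the board candidates are the large brown one (376,197), the small brown one (375,264), the purple one (459,164) and the cork tile (535,305). I choose the large brown one, as it is not purple and is the larger board near the stop. The stop is at (387,155), the case at (260,190) with the pin at (263,190), the beaker at (315,165), the bottle at (176,178) and the bowl at (474,228).

```bash
cat > m.py <<'E'
from h import *
def rectpts(mask,seed):
    n,l,s,c=cv2.connectedComponentsWithStats(mask.astype(np.uint8))
    k=l[seed[1],seed[0]]
    if k==0: k=1+np.argmin(np.hypot(*(c[1:]-seed).T))
    cs,_=cv2.findContours((l==k).astype(np.uint8),cv2.RETR_EXTERNAL,cv2.CHAIN_APPROX_NONE)
    return max(cs,key=len)[:,0], s[k]
def wrect(pts,ci,z):
    W=ray(ci,pts[:,0],pts[:,1],z)[:,:2].astype(np.float32)
    r=cv2.minAreaRect(W); b=cv2.boxPoints(r)
    e=[b[1]-b[0],b[2]-b[1]]; L=[np.linalg.norm(x) for x in e]
    lo=e[int(np.argmax(L))]; a=np.degrees(np.arctan2(lo[1],lo[0]))
    return np.round(r[0],1),np.round(sorted(L),1),round((a+90)%180-90,2)
E
python3 - <<'E'
from m import *
for n in ('top','scene'):
    z=np.load(n+'0.npz');p,d=z['p'],z['d'];ci=cams.camera_info(n)
    hsv=cv2.cvtColor(p,cv2.COLOR_RGB2HSV)
    br=((hsv[...,0]<20)|(hsv[...,0]>172))&(hsv[...,1]>90)
    br=cv2.morphologyEx(br.astype(np.uint8),cv2.MORPH_OPEN,np.ones((2,2)))
    S={'top':dict(board=(376,197),small=(375,264),stop=(387,155)),'scene':dict(board=(286,264),small=(221,224),stop=(323,305))}[n]
    for k,s in S.items():
        c,st=rectpts(br,s)
        print(n,k,st, wrect(c,ci,22 if k=='stop' else 18))
    C=cloud(d,ci)
    for k,(h0,h1,xr) in dict(casetop=(53,64,None)).items():
        R=(C[...,2]>h0)&(C[...,2]<h1)&(d>0)
        nl,l,s,c=cv2.connectedComponentsWithStats(R.astype(np.uint8))
        for i in range(1,nl):
            if s[i,4]>150: print(n,k,i,s[i],np.round(C[l==i].mean(0)),wrect(np.argwhere(l==i)[:,::-1],ci,58))
    if n=='top':
        sub=C[130:250,225:300]
        print('z map col', [ (u,v,np.round(C[v,u]).tolist()) for u,v in [(263,190),(265,165),(260,215),(246,200),(268,145),(254,235),(376,197),(387,155)]])
img=cv2.imread('pics/top0.png')
a=cv2.resize(img[125:255,220:310],None,fx=4,fy=4,interpolation=cv2.INTER_CUBIC);b=cv2.resize(img[135:265,340:430],None,fx=4,fy=4,interpolation=cv2.INTER_CUBIC)
cv2.imwrite('pics/crop.png',np.hstack([a,b]))
E
```

```text
top board [ 345  176   62   46 2172] (array([ 542.1, -183.2]), array([129.7, 196.7], dtype=float32), np.float32(81.48))
top small [ 352  246   50   38 1186] (array([ 311.3, -184.5]), array([ 95.2, 145.4], dtype=float32), np.float32(66.9))
top stop [354 148  68  18 470] (array([ 685.3, -224. ]), array([ 25. , 233.5], dtype=float32), np.float32(79.71))
top casetop 9 [509 115  48  44 747] [ 755. -707.   59.] (array([ 753. , -706.4]), array([141.1, 154.4], dtype=float32), np.float32(-44.94))
top casetop 25 [242 136  47  35 686] [702. 192.  58.] (array([678.8, 193.1]), array([120. , 142.9], dtype=float32), np.float32(83.19))
top casetop 63 [231 165  54  79 816] [439. 216.  58.] (array([521.4, 212.3]), array([142.6, 266.9], dtype=float32), np.float32(-7.25))
z map col [(263, 190, [562.0, 199.0, 46.0]), (265, 165, [651.0, 196.0, 30.0]), (260, 215, [479.0, 208.0, 34.0]), (246, 200, [533.0, 260.0, 10.0]), (268, 145, [714.0, 184.0, 56.0]), (254, 235, [410.0, 224.0, 52.0]), (376, 197, [547.0, -185.0, 8.0]), (387, 155, [691.0, -222.0, 22.0])]
scene board [ 244  226   86   79 3412] (array([ 551.1
[... 172 characters left out ...]
np.float32(66.24))
scene stop [288 269  71  73 983] (array([ 695.7, -224.2]), array([ 25.2, 239.3], dtype=float32), np.float32(79.89))
scene casetop 1 [514   0 115  31 310] [ 884. 1450.   58.] (array([ 867.8, 1451.3]), array([ 41.3, 463.9], dtype=float32), np.float32(0.39))
scene casetop 3 [  0  20 117  68 381] [-735.   49.   59.] (array([-737.1,   76.9]), array([ 32.7, 540.3], dtype=float32), np.float32(-89.58))
scene casetop 8 [ 307  124  122   84 2001] [579. 203.  60.] (array([562.3, 207.5]), array([148.9, 354.6], dtype=float32), np.float32(-7.03))
scene casetop 16 [128 303  68  67 631] [ 423. -502.   60.] (array([ 437.5, -500.9]), array([147.7, 149. ], dtype=float32), np.float32(-40.54))
```

View pics/crop.png

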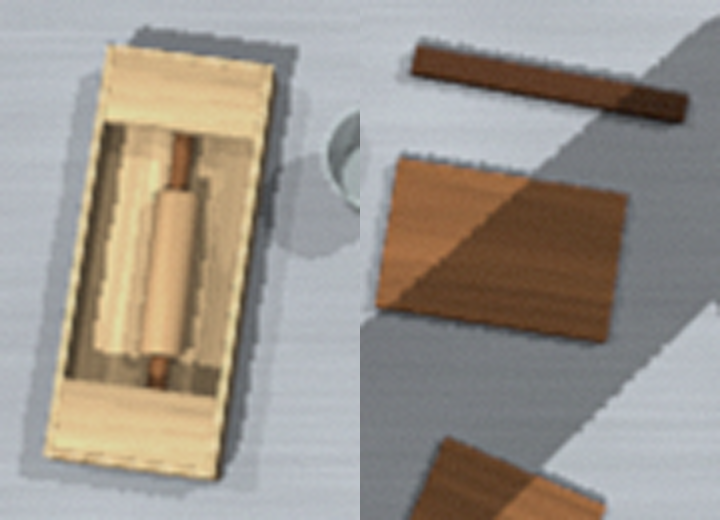

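The crop confirms the large brown board just on the robot's side of the dark stop. The pin lies in the case, slightly right of its middle line, with its handles under the covers. The two fixed cameras differ by several mm, so I'll refine with the wrist camera from above the board.

jog_arm:
  plan:
    - {"tx": 0.499,"ty": -0.382,"tz": -0.086,"rz": 0.266}
    - {"tx": 0.499,"ty": -0.382,"tz": -0.086,"rz": 0.266}
    - {"tx": 0.499,"ty": -0.382,"tz": -0.086,"rz": 0.266}
    - {"tx": 0.499,"ty": -0.382,"tz": -0.086,"rz": 0.266}
    - {"tx": 0.499,"ty": -0.382,"tz": -0.086,"rz": 0.266}
    - {"tx": 0.499,"ty": -0.382,"tz": -0.086,"rz": 0.266}
    - {"tx": 0.499,"ty": -0.382,"tz": -0.086,"rz": 0.266}
    - {"tx": 0.499,"ty": -0.382,"tz": -0.086,"rz": 0.266}

```text
invalid input
```

```bash
cat > go.py <<'E'
import sys; from h import *; from scipy.spatial.transform import Rotation as R
def go(p,yaw,pitch=0,s=None):
    "target TCP, tool-x yaw deg, pitch deg>0: tool-x (far) end up -> normalised jog"
    s=s or robot.sense(); A=R.from_quat(s['ee_rot'])
    B=R.from_euler('z',yaw,degrees=True)*R.from_euler('y',-pitch,degrees=True)*R.from_euler('x',180,degrees=True)
    t=A.inv().apply(np.array(p,float)-s['tool_pos'])/1000; r=(A.inv()*B).as_rotvec()/(np.pi/2)
    x=A.as_matrix()
    print('at',s['tool_pos'].round(1),'yaw',np.degrees(np.arctan2(x[1,0],x[0,0])).round(2),'pitch',np.degrees(np.arcsin(x[2,0])).round(2),'roll z.y',np.degrees(np.arcsin(x[2,1])).round(2),'t',round(s['time'],2),'F',s['ft_force'].round(1),'w',round(s['width'],1),'j',s['joint_pos'].round(2))
    print('jog t',t.round(4),'r',r.round(4))
if __name__=='__main__':
    a=[float(v) for v in sys.argv[1:]]; go(a[:3],*a[3:])
E
python3 go.py 560 -190 300 -10.2
```

```text
at [ 166.2 -679.6  213.3] yaw 13.74 pitch 0.0 roll z.y -0.06 t 0.1 F [ 0.4  0.4 -0.5] w 91.2 j [-1.36  0.38  1.73 -0.    1.03 -0.03]
jog t [ 0.4989 -0.3822 -0.0863] r [-6.00e-04  1.00e-04  2.66e-01]
```

jog_arm:
  plan:
    - {"tx": 0.499,"ty": -0.382,"tz": -0.086,"rx": 0,"ry": 0,"rz": 0.266}
    - {"tx": 0.499,"ty": -0.382,"tz": -0.086,"rx": 0,"ry": 0,"rz": 0.266}
    - {"tx": 0.499,"ty": -0.382,"tz": -0.086,"rx": 0,"ry": 0,"rz": 0.266}
    - {"tx": 0.499,"ty": -0.382,"tz": -0.086,"rx": 0,"ry": 0,"rz": 0.266}
    - {"tx": 0.499,"ty": -0.382,"tz": -0.086,"rx": 0,"ry": 0,"rz": 0.266}
    - {"tx": 0.499,"ty": -0.382,"tz": -0.086,"rx": 0,"ry": 0,"rz": 0.266}
    - {"tx": 0.499,"ty": -0.382,"tz": -0.086,"rx": 0,"ry": 0,"rz": 0.266}
    - {"tx": 0.499,"ty": -0.382,"tz": -0.086,"rx": 0,"ry": 0,"rz": 0.266}

```text
time: 0.9
tool_pos: [415.5, -369.4, 268.4]
ee_rot: [0.996, -0.089, -0.0, -0.0]
ft_force: [0.6, -0.2, 1.1]
width: 91.4
gripper_force: 0.0
```

```bash
python3 go.py 560 -190 300 -10.2
```

```text
at [ 415.5 -369.4  268.4] yaw -10.21 pitch -0.0 roll z.y -0.0 t 0.9 F [ 0.6 -0.2  1.1] w 91.4 j [-0.77  0.09  1.99  0.    1.06  0.98]
jog t [ 0.1104 -0.2022 -0.0316] r [-0.0001  0.     -0.0001]
```

jog_arm:
  plan:
    - {"tx": 0.11,"ty": -0.202,"tz": -0.032,"rx": 0,"ry": 0,"rz": 0}
    - {"tx": 0.11,"ty": -0.202,"tz": -0.032,"rx": 0,"ry": 0,"rz": 0}
    - {"tx": 0.11,"ty": -0.202,"tz": -0.032,"rx": 0,"ry": 0,"rz": 0}
    - {"tx": 0.11,"ty": -0.202,"tz": -0.032,"rx": 0,"ry": 0,"rz": 0}
    - {"tx": 0.11,"ty": -0.202,"tz": -0.032,"rx": 0,"ry": 0,"rz": 0}
    - {"tx": 0.11,"ty": -0.202,"tz": -0.032,"rx": 0,"ry": 0,"rz": 0}
    - {"tx": 0.11,"ty": -0.202,"tz": -0.032,"rx": 0,"ry": 0,"rz": 0}

```text
time: 1.6
tool_pos: [558.7, -191.5, 299.8]
ee_rot: [0.996, -0.088, -0.0, -0.0]
ft_force: [-0.7, 0.0, 0.6]
width: 91.2
gripper_force: 0.0
```

```bash
cat > w.py <<'E'
import sys; from m import *
def measure(tag,top=False):
    p,d,ci=grab('wrist'); np.savez(tag+'.npz',p=p,d=d); cv2.imwrite(f'pics/{tag}.png',p[...,::-1])
    print({k:(np.round(v,3).tolist() if k=='extrinsics' else v) for k,v in ci.items()})
    C=cloud(d,ci); return p,d,ci,C
if __name__=='__main__':
    p,d,ci,C=measure(sys.argv[1])
    hsv=cv2.cvtColor(p,cv2.COLOR_RGB2HSV)
    br=((hsv[...,0]<20)|(hsv[...,0]>172))&(hsv[...,1]>90)
    br=cv2.morphologyEx(br.astype(np.uint8),cv2.MORPH_OPEN,np.ones((3,3)))
    n,l,s,c=cv2.connectedComponentsWithStats(br)
    for i in range(1,n):
        if s[i,4]>800:
            cs,_=cv2.findContours((l==i).astype(np.uint8),cv2.RETR_EXTERNAL,cv2.CHAIN_APPROX_NONE); q=max(cs,key=len)[:,0]
            print(s[i],c[i].round(),'z~',np.median(C[l==i][:,2]).round(1),*[wrect(q,ci,z) for z in (18,22)])
E
python3 w.py w1
```

```text
{'vfov': 63.80827179723983, 'cx': 316.54455295420945, 'cy': 197.23954147340143, 'extrinsics': [[-0.177, -0.952, -0.251, 630.061], [-0.984, 0.171, 0.045, -204.581], [-0.0, 0.255, -0.967, 469.489], [0.0, 0.0, 0.0, 1.0]]}
[ 231   54   88   18 1555] [274.  62.] z~ 21.0 (array([ 702.2, -161.3]), array([ 20.7, 114.2], dtype=float32), np.float32(79.82)) (array([ 701.6, -161.7]), array([ 20.5, 113.2], dtype=float32), np.float32(79.82))
[  238   128   142    91 11987] [310. 172.] z~ 17.1 (array([ 547.9, -180.1]), array([126.5, 196.2], dtype=float32), np.float32(81.52)) (array([ 548.7, -180.3]), array([125.4, 194.5], dtype=float32), np.float32(81.52))
[  16  135   55   94 1363] [ 44. 178.] z~ 27.6 (array([602.6, 194.8]), array([ 35.9, 143.4], dtype=float32), np.float32(7.81)) (array([602.8, 191.3]), array([ 35.6, 142.1], dtype=float32), np.float32(7.81))
[ 288  289  116   44 4035] [339. 311.] z~ 13.1 (array([ 319.3, -196.3]), array([ 78.6, 186.5], dtype=float32), np.float32(79.83)) (array([ 322.1, -196.3]), array([ 77.9, 184.9], dtype=float32), np.float32(79.83))
```

View pics/w1.png

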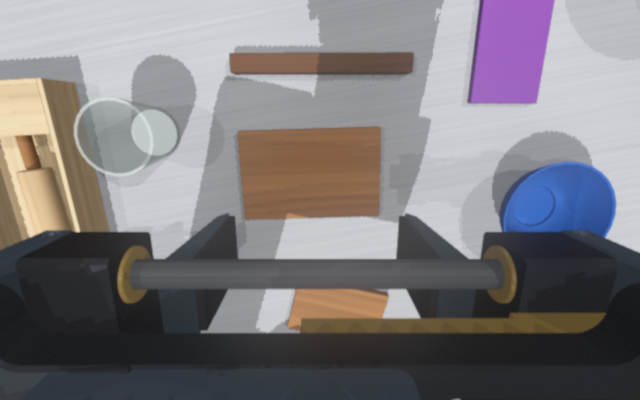

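The wrist view shows the board (238–381, 127–220), the stop (230–413, 52–74), the beaker (112,137), the case at left, the purple look-alike at top right and the bowl at (558,205). Next I measure the stop's base line and the board's edges in world coordinates.

```bash
cat > bs.py <<'E'
import sys; from m import *
def line(ci,u,v,z):
    W=ray(ci,u,v,z)[:,:2]; vx,vy,x0,y0=cv2.fitLine(W.astype(np.float32),cv2.DIST_HUBER,0,.01,.01).ravel()
    a=np.degrees(np.arctan2(vy,vx)); return np.array([x0,y0]),(a+180)%180
def runs(g,u,v0,v1,bottom=True):
    c=g[v0:v1,u].astype(float); e=np.gradient(c); return v0+(np.argmax(e) if bottom else np.argmin(e))
E
python3 - <<'E'
from bs import *
z=np.load('w1.npz');p=z['p'];ci=cams.camera_info('wrist')
# saturation separates wood from grey bench even in shadow
S=cv2.cvtColor(p,cv2.COLOR_RGB2HSV)[...,1]; B=cv2.GaussianBlur(p[...,0].astype(float)-p[...,2],(3,3),0)
print(B[45:82:2,[250,300,350,400]].T.round().tolist())
print('cols',B[62,222:240].round(),B[62,404:420].round())
uu=np.arange(240,405); m=B>15
top=np.array([45+np.argmax(m[45:85,u]) for u in uu])-.5
bot=np.array([84-np.argmax(m[45:85,u][::-1]) for u in uu])+.5
P,a=line(ci,uu,bot,0);P2,a2=line(ci,uu,top,22);print('stop near base',P,a,'far top',P2,a2)
r=np.where(m[62,200:440])[0]+200;E=ray(ci,[r[0]-.5,r[-1]+.5],[62,62],22);print('stop ends',r[0],r[-1],E,E.mean(0))
uu=np.arange(245,374)
top=np.array([100+np.argmax(m[100:180,u]) for u in uu])-.5
P,a=line(ci,uu,top,18);print('board far top edge',P,a)
u2=np.arange(245,280)
bot=np.array([180+np.argmin(m[180:260,u]) for u in u2])-.5
P,a=line(ci,u2,bot,0);print('board near base?',P,a, bot)
E
```

```text
[[-6.0, -5.0, -6.0, -3.0, 28.0, 51.0, 53.0, 53.0, 53.0, 52.0, 51.0, 51.0, 51.0, 45.0, 17.0, -4.0, -6.0, -5.0, -5.0], [-6.0, -5.0, -5.0, -0.0, 32.0, 51.0, 52.0, 52.0, 53.0, 52.0, 50.0, 51.0, 51.0, 47.0, 19.0, -3.0, -6.0, -6.0, -6.0], [-6.0, -5.0, -5.0, -1.0, 20.0, 33.0, 33.0, 34.0, 34.0, 32.0, 31.0, 30.0, 28.0, 24.0, 10.0, -2.0, -4.0, -5.0, -5.0], [-5.0, -5.0, -5.0, -0.0, 23.0, 32.0, 32.0, 31.0, 31.0, 26.0, 26.0, 28.0, 28.0, 23.0, 8.0, -2.0, -5.0, -5.0, -5.0]]
cols [-6. -6. -6. -6. -6. -6. -2. 12. 34. 49. 53. 54. 54. 54. 54. 54. 54. 54.] [29. 29. 28. 28. 28. 27. 26. 23. 15.  4. -3. -5. -5. -6. -6. -6.]
stop near base [ 678.3058  -231.59491] 80.230225 far top [ 711.1037  -174.85753] 79.75119
stop ends 230 412 [[ 712.08899491 -105.42269545   22.        ]
 [ 669.88200903 -338.86536599   22.        ]] [ 690.98550197 -222.14403072   22.        ]
board far top edge [ 611.4344  -191.31502] 81.36926
board near base? [488.22842 -92.74571] 79.75757 [219.5 219.5 219.5 219.5 219.5 219.5 219.5 219.5 219.5 219.5 219.5 219.5
 219.5 219.5 219.5 219.5 219.5 219.5 219.5 219.5 219.5 219.5 219.5 219.5
 219.5 219.5 219.5 219.5 219.5 219.5 218.5 218.5 218.5 218.5 218.5]
```

jog_arm:
  plan:
    - {"tx": -0.11,"ty": -0.009,"tz": 0.2,"rx": 0,"ry": 0,"rz": 0}
    - {"tx": -0.11,"ty": -0.009,"tz": 0.2,"rx": 0,"ry": 0,"rz": 0}
    - {"tx": -0.11,"ty": -0.009,"tz": 0.2,"rx": 0,"ry": 0,"rz": 0}
    - {"tx": -0.11,"ty": -0.009,"tz": 0.2,"rx": 0,"ry": 0,"rz": 0}
    - {"tx": -0.11,"ty": -0.009,"tz": 0.2,"rx": 0,"ry": 0,"rz": 0}
    - {"tx": -0.11,"ty": -0.009,"tz": 0.25,"rx": 0,"ry": 0,"rz": 0}
    - {"tx": -0.11,"ty": -0.009,"tz": 0.285,"rx": 0,"ry": 0,"rz": 0}
    - {"tx": -0.11,"ty": -0.009,"tz": 0.293,"rx": 0,"ry": 0,"rz": 0}

```text
time: 2.45
tool_pos: [449.2, -163.5, 4.2]
ee_rot: [0.996, -0.09, -0.003, -0.001]
ft_force: [-1.3, 0.2, 1.0]
width: 91.2
gripper_force: 0.0
```

```bash
python3 - <<'E'
from go import *
a=np.radians(-10);n=np.array([np.cos(a),np.sin(a)]);t=np.array([-n[1],n[0]])
s=robot.sense();print('n,t',s['tool_pos'][:2]@n,s['tool_pos'][:2]@t)
go([*(552*n-96*t),7],-10)
p,d,ci=grab('wrist');cv2.imwrite('pics/w2.png',p[...,::-1])
E
```

```text
n,t 470.743568128804 -83.06187070555147
at [ 449.2 -163.5    4.2] yaw -10.29 pitch -0.31 roll z.y -0.06 t 2.45 F [-1.3  0.2  1. ] w 91.2 j [-0.4   0.42  2.22 -0.    0.51  1.35]
jog t [ 0.0813  0.0125 -0.0032] r [-0.0007  0.0034 -0.0033]
```

View pics/w2.png

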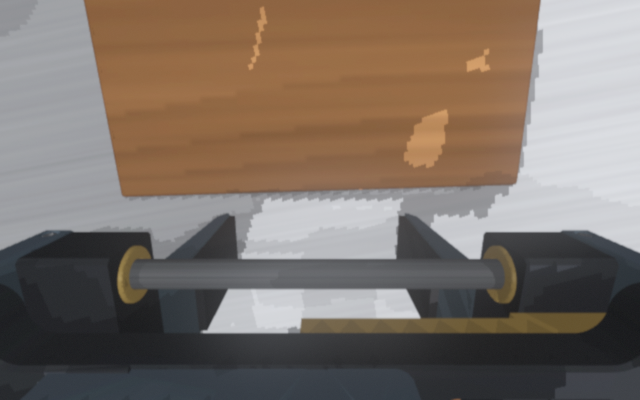

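The two fingertips straddle the middle of the board's near edge (v≈190, u 122–515) with a small gap. Now I push diagonally at a slow pace.

jog_arm:
  plan:
    - {"tx": 0.012,"ty": 0,"tz": -0.002,"rx": 0,"ry": 0.003,"rz": -0.003}
    - {"tx": 0.022,"ty": 0.0,"tz": -0.002,"rx": 0,"ry": 0.003,"rz": -0.003}
    - {"tx": 0.032,"ty": 0.003,"tz": -0.002,"rx": 0,"ry": 0.003,"rz": -0.003}
    - {"tx": 0.042,"ty": 0.006,"tz": -0.002,"rx": 0,"ry": 0.003,"rz": -0.003}
    - {"tx": 0.052,"ty": 0.009,"tz": -0.002,"rx": 0,"ry": 0.003,"rz": -0.003}
    - {"tx": 0.062,"ty": 0.012,"tz": -0.002,"rx": 0,"ry": 0.003,"rz": -0.003}
    - {"tx": 0.07,"ty": 0.014,"tz": -0.002,"rx": 0,"ry": 0.003,"rz": -0.003}
    - {"tx": 0.075,"ty": 0.016,"tz": -0.002,"rx": 0,"ry": 0.003,"rz": -0.003}

```text
time: 3.3
tool_pos: [524.3, -193.0, 10.2]
ee_rot: [0.996, -0.086, 0.003, 0.0]
ft_force: [-5.5, 3.8, 2.6]
width: 91.1
gripper_force: 2.7
```

```bash
cat > chk.py <<'E'
import sys; from bs import *; from go import *
a=np.radians(-10);n=np.array([np.cos(a),np.sin(a)]);t=np.array([-n[1],n[0]])
s=robot.sense();print('n,t',s['tool_pos'][:2]@n,s['tool_pos'][:2]@t); go(s['tool_pos'],-10)
p,d,ci=grab('wrist');cv2.imwrite(f'pics/{sys.argv[1]}.png',p[...,::-1]);np.savez(sys.argv[1]+'.npz',p=p,d=d)
p,d,ci=grab('top');cv2.imwrite(f'pics/{sys.argv[1]}t.png',p[...,::-1])
E
python3 chk.py w3
```

```text
n,t 549.8844036991408 -99.04223728286854
at [ 524.3 -193.    10.2] yaw -9.91 pitch 0.33 roll z.y 0.01 t 3.3 F [-5.5  3.8  2.6] w 91.1 j [-0.39  0.49  2.07  0.    0.58  1.35]
jog t [0. 0. 0.] r [ 0.0001 -0.0036  0.001 ]
```

View pics/w3.png

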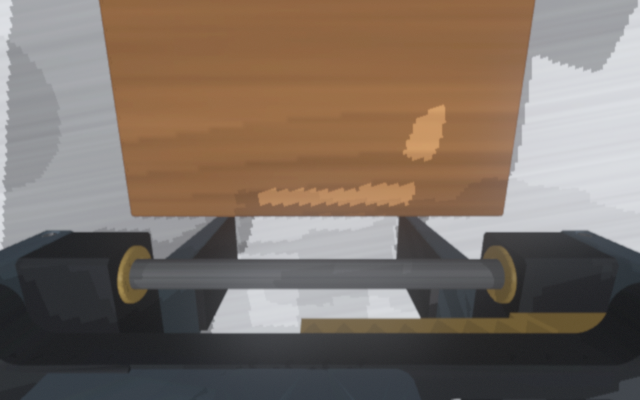

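The board's near edge (v≈215) lies flush on both fingertips, centred at u≈318. I go on slowly to contact with the stop.

jog_arm:
  plan:
    - {"tx": 0.002,"ty": 0,"tz": 0.002,"rx": 0,"ry": 0,"rz": 0}
    - {"tx": 0.004,"ty": 0,"tz": 0.002,"rx": 0,"ry": 0,"rz": 0}
    - {"tx": 0.006,"ty": 0,"tz": 0.002,"rx": 0,"ry": 0,"rz": 0}
    - {"tx": 0.008,"ty": 0,"tz": 0.002,"rx": 0,"ry": 0,"rz": 0}
    - {"tx": 0.009,"ty": 0,"tz": 0.002,"rx": 0,"ry": 0,"rz": 0}
    - {"tx": 0.01,"ty": 0,"tz": 0.002,"rx": 0,"ry": 0,"rz": 0}

```text
time: 4.0
tool_pos: [532.8, -194.3, 7.1]
ee_rot: [0.996, -0.087, 0.002, 0.0]
ft_force: [-4.9, 2.0, -0.8]
width: 91.4
gripper_force: 2.3
```

```bash
python3 chk.py w4
```

```text
n,t 558.4723981156873 -98.77460742739055
at [ 532.8 -194.3    7.1] yaw -9.93 pitch 0.26 roll z.y -0.0 t 4.0 F [-4.9  2.  -0.8] w 91.4 j [-0.39  0.5   2.05  0.    0.58  1.35]
jog t [0. 0. 0.] r [-0.     -0.0029  0.0008]
```

jog_arm:
  plan:
    - {"tx": 0.001,"ty": 0,"tz": 0,"rx": 0,"ry": 0,"rz": 0}
    - {"tx": 0.002,"ty": 0,"tz": 0,"rx": 0,"ry": 0,"rz": 0}
    - {"tx": 0.003,"ty": 0,"tz": 0,"rx": 0,"ry": 0,"rz": 0}
    - {"tx": 0.004,"ty": 0,"tz": 0,"rx": 0,"ry": 0,"rz": 0}
    - {"tx": 0.004,"ty": 0,"tz": 0,"rx": 0,"ry": 0,"rz": 0}

```text
time: 4.6
tool_pos: [533.1, -194.1, 6.7]
ee_rot: [0.996, -0.087, -0.002, -0.001]
ft_force: [-25.9, 1.6, 20.7]
width: 91.7
gripper_force: 13.0
```

```bash
python3 - <<'E'
from bs import *
from go import *
s=robot.sense();go(s['tool_pos'],-10)
p,d,ci=grab('top');cv2.imwrite('pics/t5.png',cv2.resize(p[120:240,320:450,::-1],None,fx=4,fy=4,interpolation=cv2.INTER_CUBIC))
E
```

```text
at [ 533.1 -194.1    6.7] yaw -9.93 pitch -0.19 roll z.y -0.06 t 4.6 F [-25.9   1.6  20.7] w 91.7 j [-0.39  0.5   2.05  0.    0.59  1.35]
jog t [0. 0. 0.] r [-0.0007  0.0021  0.0008]
```

Force rose to 26 N with no more travel, so the board is against the stop. I back off, rise, and check it.

jog_arm:
  plan:
    - {"tx": 0.002,"ty": 0,"tz": 0,"rx": 0,"ry": 0,"rz": 0}
    - {"tx": -0.01,"ty": 0,"tz": -0.001,"rx": 0,"ry": 0,"rz": 0}
    - {"tx": -0.03,"ty": 0,"tz": -0.005,"rx": 0,"ry": 0,"rz": 0}
    - {"tx": -0.03,"ty": 0,"tz": -0.05,"rx": 0,"ry": 0,"rz": 0}
    - {"tx": -0.03,"ty": 0,"tz": -0.1,"rx": 0,"ry": 0,"rz": 0}
    - {"tx": 0,"ty": 0,"tz": -0.14,"rx": 0,"ry": 0,"rz": 0}
    - {"tx": 0.03,"ty": 0,"tz": -0.17,"rx": 0,"ry": 0,"rz": 0}
    - {"tx": 0.03,"ty": 0,"tz": -0.17,"rx": 0,"ry": 0,"rz": 0}

```text
time: 5.45
tool_pos: [571.3, -201.8, 183.0]
ee_rot: [0.996, -0.086, 0.008, 0.002]
ft_force: [-0.2, 0.7, -0.5]
width: 91.0
gripper_force: 0.0
```

```bash
python3 - <<'E'
from bs import *
from go import *
go([560,205,250],-8)
p,d,ci=grab('wrist');cv2.imwrite('pics/w5.png',p[...,::-1]);np.savez('w5.npz',p=p,d=d)
B=cv2.GaussianBlur(p[...,0].astype(float)-p[...,2],(3,3),0)
print(B[:,320].round().astype(int)[::4].tolist())
E
```

```text
at [ 571.3 -201.8  183. ] yaw -9.91 pitch 0.88 roll z.y 0.12 t 5.45 F [-0.2  0.7 -0.5] w 91.0 j [-0.38  0.27  1.95  0.    0.91  1.36]
jog t [-0.0801 -0.3986 -0.0691] r [ 0.0015 -0.0097 -0.0212]
[-5, -5, -6, -5, -6, -5, -6, -5, -5, -5, -4, -5, -2, 40, 42, 43, 42, 44, 44, 38, 74, 73, 75, 76, 71, 71, 72, 73, 73, 74, 73, 73, 73, 75, 75, 75, 78, 76, 77, 74, 74, 72, 71, 70, 61, 62, 63, 58, 56, 58, 55, 2, -5, -6, -5, -5, -6, -5, -6, -6, -6, -6, -7, -7, -7, -5, -5, -5, -6, -6, -6, -6, -6, -6, -7, -6, -6, -6, -6, -4, 34, 32, 32, 21, -4, -4, -4, -4, -4, -4, -4, -5, -7, -13, -13, -13, -14, -14, -14, -14]
```

View pics/w5.png

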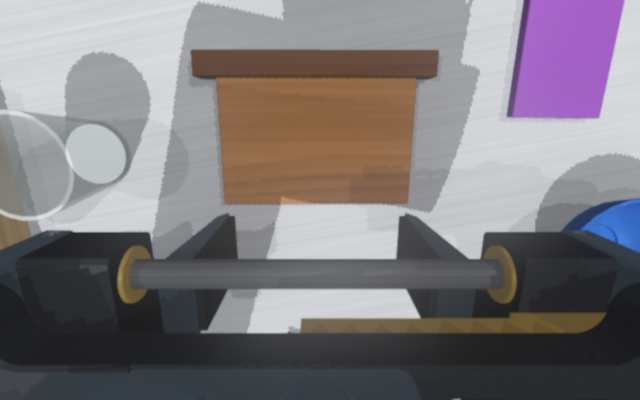

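The board lies flush and square on the stop (seam at v≈77, u 217–416, against the stop's 191–437), nearly centred. Now on to the pin.

jog_arm:
  plan:
    - {"tx": -0.08,"ty": -0.4,"tz": -0.1,"rx": 0,"ry": -0.01,"rz": -0.021}
    - {"tx": -0.08,"ty": -0.4,"tz": -0.1,"rx": 0,"ry": -0.01,"rz": -0.021}
    - {"tx": -0.08,"ty": -0.4,"tz": -0.1,"rx": 0,"ry": -0.01,"rz": -0.021}
    - {"tx": -0.08,"ty": -0.4,"tz": -0.1,"rx": 0,"ry": -0.01,"rz": -0.021}
    - {"tx": -0.08,"ty": -0.4,"tz": -0.1,"rx": 0,"ry": -0.01,"rz": -0.021}
    - {"tx": -0.08,"ty": -0.4,"tz": -0.1,"rx": 0,"ry": -0.01,"rz": -0.021}
    - {"tx": -0.08,"ty": -0.4,"tz": -0.1,"rx": 0,"ry": -0.01,"rz": -0.021}
    - {"tx": -0.08,"ty": -0.4,"tz": -0.1,"rx": 0,"ry": -0.01,"rz": -0.021}

```text
time: 6.3
tool_pos: [554.5, 190.0, 271.4]
ee_rot: [0.998, -0.07, -0.006, -0.0]
ft_force: [0.3, -0.5, -0.4]
width: 91.2
gripper_force: 0.0
```

jog_arm:
  plan:
    - {"tx": 0,"ty": -0.03,"tz": 0,"rx": 0,"ry": 0,"rz": 0}
    - {"tx": 0,"ty": -0.03,"tz": 0,"rx": 0,"ry": 0,"rz": 0}
    - {"tx": 0,"ty": -0.03,"tz": 0,"rx": 0,"ry": 0,"rz": 0}

```text
time: 6.6
tool_pos: [559.1, 218.1, 270.8]
ee_rot: [0.998, -0.069, -0.006, -0.0]
ft_force: [-0.2, -0.5, 0.4]
width: 91.5
gripper_force: 0.0
```

```bash
python3 - <<'E'
from bs import *
from go import *
go([560,205,280],-8)
p,d,ci=grab('wrist');cv2.imwrite('pics/w6.png',p[...,::-1]);np.savez('w6.npz',p=p,d=d,T=ci['extrinsics'])
C=cloud(d,ci)
# barrel & handles: points by depth inside the case opening
v,u=np.mgrid[:400,:640]; R=(C[...,2]>53)&(C[...,2]<63)&(v<225)&(d>0)&(abs(C[...,1]-205)<110)
print('rim pts',R.sum(),wrect(np.argwhere(R)[:,::-1],ci,58))
E
```

```text
at [559.1 218.1 270.8] yaw -7.97 pitch -0.72 roll z.y 0.05 t 6.6 F [-0.2 -0.5  0.4] w 91.5 j [0.33 0.16 1.9  0.01 1.09 2.04]
jog t [ 0.0026  0.0128 -0.0092] r [0.0005 0.008  0.0003]
rim pts 10337 (array([614.4, 203.2]), array([141.3, 247.7], dtype=float32), np.float32(-7.03))
```

View pics/w6.png

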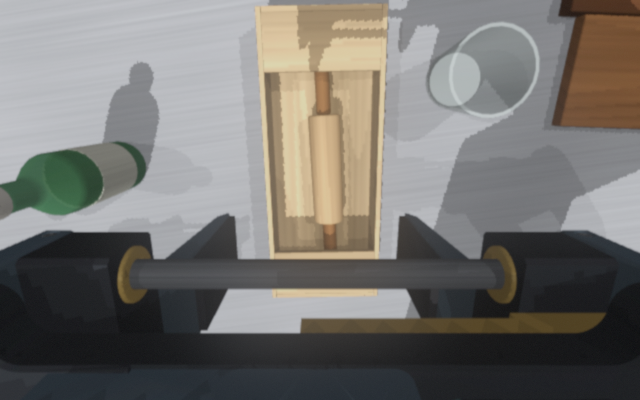

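The view shows the pin's barrel from (325,114) to (329,224), the handles at (322,90) and (330,236), the opening's far edge at v≈71 and its near edge at v≈252. The beaker is at (495,70) and the bottle at (60,180), both clear.

```bash
python3 - <<'E'
from bs import *
from go import *
z=np.load('w6.npz');p,d=z['p'],z['d'];ci=dict(cams.camera_info('wrist'));ci['extrinsics']=z['T']
C=cloud(d,ci)
v,u=np.mgrid[:400,:640]
r=ray(ci,[325,328.5],[114,224],44);print('barrel ends@44',r.round(1),r.mean(0).round(1))
r=ray(ci,[325,328.5],[114,224],24);print('axis@24',r.round(1),'yaw',np.degrees(np.arctan2(*(r[0]-r[1])[[1,0]])))
M=(C[...,2]>30)&(C[...,2]<49)&(u>295)&(u<352)&(v>100)&(v<228)&(d>0)
Q=C[M];print(M.sum(),'z max',np.percentile(Q[:,2],[50,95,99]),'x',np.percentile(Q[:,0],[1,99]),Q.mean(0));
T=Q[Q[:,2]>np.percentile(Q[:,2],95)-4]
vx,vy,x0,y0=cv2.fitLine(T[:,:2].astype(np.float32),cv2.DIST_HUBER,0,.01,.01).ravel();print('depth ridge',x0,y0,'yaw',np.degrees(np.arctan(vy/vx)))
r=ray(ci,[265,384,273,380],[71,71,252,252],58);print('opening corners',r.round(1),r.mean(0).round(1))
far=r[:2].mean(0);near=r[2:].mean(0);print('len',np.linalg.norm(far-near),np.degrees(np.arctan2(*(far-near)[[1,0]])))
go([562,205,50],-6)
E
```

```text
barrel ends@44 [[625.3 198.1  44. ]
 [486.6 212.1  44. ]] [555.9 205.1  44. ]
axis@24 [[624.9 197.6  24. ]
 [479.2 212.3  24. ]] yaw -5.749214752535309
3268 z max [40.35457009 43.32570365 44.03457601] x [485.71426722 636.64283959] [560.37527179 205.45239493  39.0705503 ]
depth ridge 558.3361 205.48311 yaw -4.8037567
opening corners [[680.7 258.3  58. ]
 [662.2 127.3  58. ]
 [463.7 288.   58. ]
 [444.3 150.9  58. ]] [562.7 206.2  58. ]
len 219.12038666527025 -6.978244848920225
at [559.2 217.4 271. ] yaw -8.03 pitch -0.71 roll z.y 0.05 t 6.65 F [ 0.4 -0.  -0. ] w 90.9 j [0.33 0.16 1.9  0.01 1.09 2.04]
jog t [0.0072 0.0117 0.2209] r [ 0.0004  0.0079 -0.0226]
```

jog_arm:
  plan:
    - {"tx": 0.001,"ty": 0.012,"tz": 0.211,"rx": 0,"ry": 0.008,"rz": -0.028}
    - {"tx": 0.001,"ty": 0.012,"tz": 0.211,"rx": 0,"ry": 0.008,"rz": -0.028}
    - {"tx": 0.001,"ty": 0.012,"tz": 0.211,"rx": 0,"ry": 0.008,"rz": -0.028}
    - {"tx": 0.001,"ty": 0.012,"tz": 0.211,"rx": 0,"ry": 0.008,"rz": -0.028}
    - {"tx": 0.001,"ty": 0.012,"tz": 0.211,"rx": 0,"ry": 0.008,"rz": -0.028}
    - {"tx": 0.001,"ty": 0.012,"tz": 0.211,"rx": 0,"ry": 0.008,"rz": -0.028}
    - {"tx": 0.001,"ty": 0.012,"tz": 0.211,"rx": 0,"ry": 0.008,"rz": -0.028}
  jaw: 0.43

```text
time: 7.35
tool_pos: [558.4, 206.4, 63.2]
ee_rot: [0.999, -0.048, 0.002, -0.0]
ft_force: [0.5, 0.9, 1.4]
width: 65.6
gripper_force: 0.0
```

```bash
python3 go.py 556 205.2 9 -5.5
```

```text
at [558.4 206.4  63.2] yaw -5.56 pitch 0.2 roll z.y -0.07 t 7.35 F [0.5 0.9 1.4] w 65.6 j [ 0.32  0.44  2.   -0.    0.7   1.98]
jog t [-0.0024  0.0015  0.0542] r [-0.0007 -0.0023 -0.0007]
```

jog_arm:
  plan:
    - {"tx": -0.002,"ty": 0.001,"tz": 0.025,"rx": 0,"ry": -0.002,"rz": 0}
    - {"tx": -0.002,"ty": 0.001,"tz": 0.045,"rx": 0,"ry": -0.002,"rz": 0}
    - {"tx": -0.002,"ty": 0.001,"tz": 0.053,"rx": 0,"ry": -0.002,"rz": 0}
    - {"tx": -0.002,"ty": 0.001,"tz": 0.053,"rx": 0,"ry": -0.002,"rz": 0}

```text
time: 7.75
tool_pos: [555.7, 205.8, 9.3]
ee_rot: [0.999, -0.048, -0.0, -0.0]
ft_force: [0.1, -0.0, -0.1]
width: 65.4
gripper_force: 0.0
```

jog_arm:
  plan:
    - {"tx": 0,"ty": 0,"tz": 0,"rx": 0,"ry": 0,"rz": 0}
    - {"tx": 0,"ty": 0,"tz": 0,"rx": 0,"ry": 0,"rz": 0}
    - {"tx": 0,"ty": 0,"tz": 0,"rx": 0,"ry": 0,"rz": 0}
    - {"tx": 0,"ty": 0,"tz": 0,"rx": 0,"ry": 0,"rz": 0}
    - {"tx": 0,"ty": 0,"tz": 0,"rx": 0,"ry": 0,"rz": 0}
  jaw: -1
  squeeze: 40

```text
time: 8.25
tool_pos: [555.5, 205.8, 9.0]
ee_rot: [0.999, -0.048, -0.0, -0.0]
ft_force: [-1.4, -0.3, 7.7]
width: 39.4
gripper_force: 39.9
```

```bash
python3 - <<'E'
from go import *
a=np.radians(-7);n=np.array([np.cos(a),np.sin(a)])
s=robot.sense();p=s['tool_pos'];q=p[:2]+28*n
go([*q,13],-5.5,0,s)
p,d,ci=grab('wrist');cv2.imwrite('pics/w7.png',p[...,::-1])
E
```

```text
at [555.5 205.8   9. ] yaw -5.52 pitch -0.05 roll z.y -0.04 t 8.25 F [-1.4 -0.3  7.7] w 39.4 j [0.32 0.53 2.   0.   0.62 1.98]
jog t [ 0.028   0.0007 -0.004 ] r [-0.0004  0.0005 -0.0002]
```

View pics/w7.png

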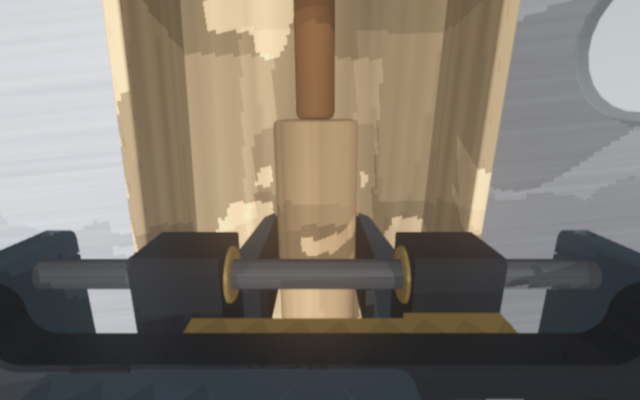

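The pin is gripped at its middle (width 39.4 mm, barrel aligned with the tool). I lift it slightly and slide it to the far end.

jog_arm:
  plan:
    - {"tx": 0,"ty": 0,"tz": -0.003,"rx": 0,"ry": 0,"rz": 0}
    - {"tx": 0.01,"ty": 0,"tz": -0.003,"rx": 0,"ry": 0,"rz": 0}
    - {"tx": 0.021,"ty": 0.001,"tz": -0.003,"rx": 0,"ry": 0,"rz": 0}
    - {"tx": 0.031,"ty": 0.001,"tz": -0.003,"rx": 0,"ry": 0,"rz": 0}
    - {"tx": 0.031,"ty": 0.001,"tz": -0.003,"rx": 0,"ry": 0,"rz": 0}

```text
time: 8.8
tool_pos: [587.7, 201.5, 11.3]
ee_rot: [0.999, -0.049, -0.0, -0.0]
ft_force: [-0.3, -0.3, -2.1]
width: 39.5
gripper_force: 39.9
```

```bash
python3 - <<'E'
from go import *
a=np.radians(-7);n=np.array([np.cos(a),np.sin(a)]);c0=np.array([562.7,206.2])
s=robot.sense();A=R.from_quat(s['ee_rot']);g=s['tool_pos']+A.apply([0,0,-18.8]);print('case x of grasp',(g[:2]-c0)@n,'gz',g[2],'w',s['width'],s['gripper_force'],s['torque'].round(2))
# tilt sequence: (case x, grasp z, pitch)
G=lambda x,z,th:(lambda B:np.array([*(c0+x*n),z])+18.8*np.array([B.apply([0,0,1])])[0])(R.from_euler('z',-5.5,degrees=True)*R.from_euler('y',-th,degrees=True)*R.from_euler('x',180,degrees=True))
y=(g[:2]-c0)@np.array([-n[1],n[0]])
for x,z,th in [(25,36,-5),(25,48,-12),(23,60,-18),(22,68,-20),(-10,72,-20),(-40,80,-20)]:
    P=G(x,z,th);P[:2]+=y*np.array([-n[1],n[0]]);print(x,z,th);go(P,-5.5,th,s)
E
```

```text
case x of grasp 25.372730726818034 gz 30.079792971765585 w 39.49648763022944 39.91121292114258 [-0.01  0.03 -0.02]
25 36 -5
at [587.7 201.5  11.3] yaw -5.56 pitch -0.02 roll z.y -0.04 t 8.8 F [-0.3 -0.3 -2.1] w 39.5 j [0.29 0.55 1.94 0.   0.65 1.96]
jog t [-0.002  0.    -0.006] r [-0.0005 -0.0553 -0.0007]
25 48 -12
at [587.7 201.5  11.3] yaw -5.56 pitch -0.02 roll z.y -0.04 t 8.8 F [-0.3 -0.3 -2.1] w 39.5 j [0.29 0.55 1.94 0.   0.65 1.96]
jog t [-0.0043 -0.     -0.0183] r [-0.0005 -0.1331 -0.0006]
23 60 -18
at [587.7 201.5  11.3] yaw -5.56 pitch -0.02 roll z.y -0.04 t 8.8 F [-0.3 -0.3 -2.1] w 39.5 j [0.29 0.55 1.94 0.   0.65 1.96]
jog t [-0.0082 -0.0001 -0.0308] r [-0.0006 -0.1997 -0.0006]
22 68 -20
at [587.7 201.5  11.3] yaw -5.56 pitch -0.02 roll z.y -0.04 t 8.8 F [-0.3 -0.3 -2.1] w 39.5 j [0.29 0.55 1.94 0.   0.65 1.96]
jog t [-0.0098 -0.0001 -0.039 ] r [-0.0006 -0.222  -0.0006]
-10 72 -20
at [587.7 201.5  11.3] yaw -5.56 pitch -0.02 roll z.y -0.04 t 8.8 F [-0.3 -0.3 -2.1] w 39.5 j [0.29 0.55 1.94 0.   0.65 1.96]
jog t [-0.0418 -0.0009 -0.043 ] r [-0.0006 -0.222  -0.0006]
-40 80 -20
at [587.7 201.5  11.3] yaw -5.56 pitch -0.02 roll z.y -0.04 t 8.8 F [-0.3 -0.3 -2.1] w 39.5 j [0.29 0.55 1.94 0.   0.65 1.96]
jog t [-0.0718 -0.0017 -0.051 ] r [-0.0006 -0.222  -0.0006]
```

jog_arm:
  plan:
    - {"tx": -0.002,"ty": 0,"tz": -0.006,"rx": 0,"ry": -0.055,"rz": 0}
    - {"tx": -0.003,"ty": 0,"tz": -0.012,"rx": 0,"ry": -0.095,"rz": 0}
    - {"tx": -0.004,"ty": 0,"tz": -0.018,"rx": 0,"ry": -0.133,"rz": 0}
    - {"tx": -0.006,"ty": 0,"tz": -0.025,"rx": 0,"ry": -0.167,"rz": 0}
    - {"tx": -0.008,"ty": 0,"tz": -0.031,"rx": 0,"ry": -0.2,"rz": 0}
    - {"tx": -0.01,"ty": 0,"tz": -0.039,"rx": 0,"ry": -0.222,"rz": 0}
    - {"tx": -0.01,"ty": 0,"tz": -0.039,"rx": 0,"ry": -0.222,"rz": 0}

```text
time: 9.5
tool_pos: [576.7, 202.6, 50.5]
ee_rot: [0.984, -0.048, -0.174, -0.009]
ft_force: [0.5, -0.3, -2.9]
width: 39.6
gripper_force: 39.9
```

```bash
cat > seq.py <<'E'
import sys; from go import *
a=np.radians(-7);n=np.array([np.cos(a),np.sin(a)]);t=np.array([-n[1],n[0]]);c0=np.array([562.7,206.2])
s=robot.sense();A=R.from_quat(s['ee_rot']);g=s['tool_pos']+A.apply([0,0,-18.8]);print('grasp case x,y',(g[:2]-c0)@n,(g[:2]-c0)@t,'gz',g[2],'w',s['width'],s['gripper_force'],s['torque'].round(2))
for x,z,th in eval(sys.argv[1]):
    B=R.from_euler('z',-5.5,degrees=True)*R.from_euler('y',-th,degrees=True)
    P=np.array([*(c0+x*n-1.5*t),z])+18.8*B.apply([0,0,-1]); print(x,z,th);go(P,-5.5,th,s)
p,d,ci=grab('wrist');cv2.imwrite(f'pics/{sys.argv[2]}.png',p[...,::-1])
E
python3 seq.py "[(22,68,-20),(-10,72,-20),(-40,80,-20),(-40,180,-20)]" w8
```

```text
grasp case x,y 20.74354260803764 -1.7435206182034046 gz 68.14589060315124 w 39.55696654535258 39.90970551967621 [ 0.03 -0.41 -0.02]
22 68 -20
at [576.7 202.6  50.5] yaw -5.53 pitch -20.05 roll z.y -0.04 t 9.5 F [ 0.5 -0.3 -2.9] w 39.6 j [0.25 0.6  1.78 0.13 1.09 1.83]
jog t [ 0.0013 -0.0002 -0.0003] r [-0.0005  0.0005 -0.0003]
-10 72 -20
at [576.7 202.6  50.5] yaw -5.53 pitch -20.05 roll z.y -0.04 t 9.5 F [ 0.5 -0.3 -2.9] w 39.6 j [0.25 0.6  1.78 0.13 1.09 1.83]
jog t [-0.0302 -0.001   0.0069] r [-0.0005  0.0005 -0.0003]
-40 80 -20
at [576.7 202.6  50.5] yaw -5.53 pitch -20.05 roll z.y -0.04 t 9.5 F [ 0.5 -0.3 -2.9] w 39.6 j [0.25 0.6  1.78 0.13 1.09 1.83]
jog t [-0.0611 -0.0018  0.0097] r [-0.0005  0.0005 -0.0003]
-40 180 -20
at [576.7 202.6  50.5] yaw -5.53 pitch -20.05 roll z.y -0.04 t 9.5 F [ 0.5 -0.3 -2.9] w 39.6 j [0.25 0.6  1.78 0.13 1.09 1.83]
jog t [-0.0954 -0.0018 -0.0843] r [-0.0005  0.0005 -0.0003]
```

View pics/w8.png

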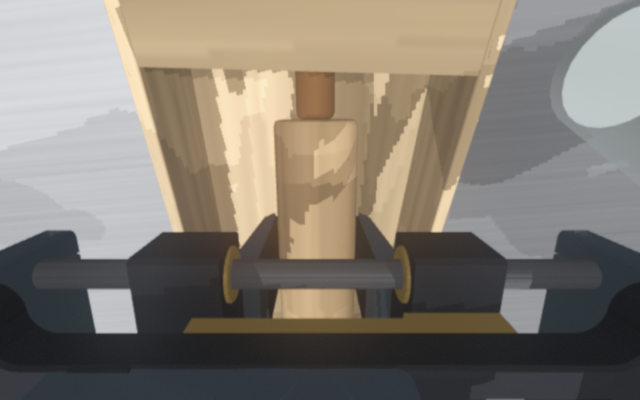

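The pin has tilted with the tool and has not slipped (barrel end still at v≈120, handle running under the far cover edge at v≈70). I draw it back toward the robot and up.

jog_arm:
  plan:
    - {"tx": -0.015,"ty": 0,"tz": 0.003,"rx": 0,"ry": 0,"rz": 0}
    - {"tx": -0.03,"ty": -0.001,"tz": 0.007,"rx": 0,"ry": 0,"rz": 0}
    - {"tx": -0.045,"ty": -0.001,"tz": 0.008,"rx": 0,"ry": 0,"rz": 0}
    - {"tx": -0.061,"ty": -0.002,"tz": 0.01,"rx": 0,"ry": 0,"rz": 0}
    - {"tx": -0.061,"ty": -0.002,"tz": 0.01,"rx": 0,"ry": 0,"rz": 0}

```text
time: 10.05
tool_pos: [513.6, 210.7, 62.2]
ee_rot: [0.984, -0.047, -0.174, -0.008]
ft_force: [0.8, -0.0, -3.3]
width: 39.5
gripper_force: 39.9
```

```bash
python3 seq.py "[(-40,180,-20),(-40,240,-20)]" w9
```

```text
grasp case x,y -42.8666736367896 -1.3221484149279554 gz 79.88113305005629 w 39.47410590003039 39.90972340106964 [ 0.   -0.36  0.04]
-40 180 -20
at [513.6 210.7  62.2] yaw -5.47 pitch -20.1 roll z.y -0.01 t 10.05 F [ 0.8 -0.  -3.3] w 39.5 j [0.29 0.52 1.91 0.15 1.05 1.86]
jog t [-0.0317  0.0002 -0.095 ] r [0.     0.0012 0.0003]
-40 240 -20
at [513.6 210.7  62.2] yaw -5.47 pitch -20.1 roll z.y -0.01 t 10.05 F [ 0.8 -0.  -3.3] w 39.5 j [0.29 0.52 1.91 0.15 1.05 1.86]
jog t [-0.0523  0.0002 -0.1513] r [0.     0.0012 0.0003]
```

Clear of the cover; lifting straight up.

jog_arm:
  plan:
    - {"tx": -0.011,"ty": 0,"tz": -0.032,"rx": 0,"ry": 0,"rz": 0}
    - {"tx": -0.022,"ty": 0,"tz": -0.064,"rx": 0,"ry": 0,"rz": 0}
    - {"tx": -0.032,"ty": 0,"tz": -0.095,"rx": 0,"ry": 0,"rz": 0}
    - {"tx": -0.042,"ty": 0,"tz": -0.125,"rx": 0,"ry": 0,"rz": 0}
    - {"tx": -0.052,"ty": 0,"tz": -0.151,"rx": 0,"ry": 0,"rz": 0}
    - {"tx": -0.052,"ty": 0,"tz": -0.151,"rx": 0,"ry": 0,"rz": 0}

```text
time: 10.7
tool_pos: [520.9, 210.7, 225.1]
ee_rot: [0.984, -0.047, -0.171, -0.01]
ft_force: [1.0, -0.2, -3.5]
width: 39.4
gripper_force: 39.9
```

```bash
python3 go.py 560 0 230 -8; python3 go.py 616 -208 230 -10
```

```text
at [520.9 210.7 225.1] yaw -5.47 pitch -19.73 roll z.y -0.15 t 10.7 F [ 1.  -0.2 -3.5] w 39.4 j [0.28 0.3  1.86 0.13 1.31 1.89]
jog t [ 0.0539  0.2059 -0.0252] r [0.0031 0.2192 0.0275]
at [520.9 210.7 225.1] yaw -5.47 pitch -19.73 roll z.y -0.15 t 10.7 F [ 1.  -0.2 -3.5] w 39.4 j [0.28 0.3  1.86 0.13 1.31 1.89]
jog t [ 0.1251  0.4075 -0.0512] r [0.0069 0.2192 0.0495]
```

jog_arm:
  plan:
    - {"tx": 0.012,"ty": 0.04,"tz": -0.005,"rx": 0,"ry": 0.022,"rz": 0.005}
    - {"tx": 0.025,"ty": 0.08,"tz": -0.01,"rx": 0,"ry": 0.044,"rz": 0.01}
    - {"tx": 0.037,"ty": 0.12,"tz": -0.015,"rx": 0,"ry": 0.066,"rz": 0.015}
    - {"tx": 0.05,"ty": 0.16,"tz": -0.02,"rx": 0,"ry": 0.088,"rz": 0.02}
    - {"tx": 0.062,"ty": 0.2,"tz": -0.025,"rx": 0,"ry": 0.11,"rz": 0.025}
    - {"tx": 0.075,"ty": 0.24,"tz": -0.03,"rx": 0,"ry": 0.132,"rz": 0.03}
    - {"tx": 0.087,"ty": 0.28,"tz": -0.035,"rx": 0,"ry": 0.154,"rz": 0.035}
    - {"tx": 0.1,"ty": 0.32,"tz": -0.04,"rx": 0,"ry": 0.176,"rz": 0.04}

```text
time: 11.5
tool_pos: [594.9, -120.6, 223.4]
ee_rot: [0.996, -0.079, -0.037, 0.004]
ft_force: [-0.6, 0.6, -3.3]
width: 39.6
gripper_force: 39.9
```

```bash
python3 go.py 616 -208 200 -10
```

```text
at [ 594.9 -120.6  223.4] yaw -9.1 pitch -4.18 roll z.y 0.74 t 11.5 F [-0.6  0.6 -3.3] w 39.6 j [-0.23  0.26  1.88 -0.02  1.08  1.51]
jog t [0.0363 0.0827 0.0219] r [0.0087 0.0464 0.0103]
```

jog_arm:
  plan:
    - {"tx": 0.012,"ty": 0.03,"tz": 0.008,"rx": 0.003,"ry": 0.016,"rz": 0.003}
    - {"tx": 0.024,"ty": 0.06,"tz": 0.015,"rx": 0.006,"ry": 0.032,"rz": 0.007}
    - {"tx": 0.036,"ty": 0.083,"tz": 0.022,"rx": 0.009,"ry": 0.046,"rz": 0.01}
    - {"tx": 0.036,"ty": 0.083,"tz": 0.022,"rx": 0.009,"ry": 0.046,"rz": 0.01}
    - {"tx": 0.036,"ty": 0.083,"tz": 0.022,"rx": 0.009,"ry": 0.046,"rz": 0.01}

```text
time: 12.0
tool_pos: [615.2, -206.6, 199.7]
ee_rot: [0.996, -0.087, -0.001, -0.001]
ft_force: [-0.1, -0.9, -1.1]
width: 39.1
gripper_force: 39.9
```

```bash
python3 - <<'E'
from bs import *
from go import *
s=robot.sense();go([616,-208,103],-10,0,s)
p,d,ci=grab('wrist');np.savez('w10.npz',p=p,d=d);C=cloud(d,ci)
v,u=np.mgrid[:400,:640]; M=(u>297)&(u<337)&(v>40)&(v<225)&(d>0)&(C[...,2]>s['tool_pos'][2]-30)
A=R.from_quat(s['ee_rot']); L=A.inv().apply(C[M]-s['tool_pos']); x=L[:,0]
for a in range(10,150,10):
    k=(x>a)&(x<a+10)
    if k.sum()>5: print(a,k.sum(),'tool y,z (top)',np.median(L[k,1]).round(1),np.percentile(L[k,2],5).round(1))
E
```

```text
at [ 615.2 -206.6  199.7] yaw -10.01 pitch -0.17 roll z.y -0.06 t 12.0 F [-0.1 -0.9 -1.1] w 39.1 j [-0.36  0.32  1.85  0.    0.98  1.39]
jog t [0.0013 0.0013 0.0967] r [-0.0007  0.0019 -0.0001]
20 501 tool y,z (top) 0.5 -34.6
30 852 tool y,z (top) 0.5 -34.6
40 882 tool y,z (top) 0.5 -34.4
50 917 tool y,z (top) 0.5 -34.6
60 974 tool y,z (top) 0.5 -34.4
70 839 tool y,z (top) 0.1 -23.4
80 897 tool y,z (top) 0.1 -23.5
90 925 tool y,z (top) 0.1 -23.4
100 201 tool y,z (top) 0.5 -23.1
```

jog_arm:
  plan:
    - {"tx": 0,"ty": 0.001,"tz": 0.025,"rx": 0,"ry": 0.002,"rz": 0}
    - {"tx": 0,"ty": 0.001,"tz": 0.05,"rx": 0,"ry": 0.002,"rz": 0}
    - {"tx": 0,"ty": 0.001,"tz": 0.075,"rx": 0,"ry": 0.002,"rz": 0}
    - {"tx": 0,"ty": 0.001,"tz": 0.09,"rx": 0,"ry": 0.002,"rz": 0}
    - {"tx": 0,"ty": 0.001,"tz": 0.095,"rx": 0,"ry": 0.002,"rz": 0}
    - {"tx": 0,"ty": 0.001,"tz": 0.095,"rx": 0,"ry": 0.002,"rz": 0}
    - {"tx": 0,"ty": 0.001,"tz": 0.095,"rx": 0,"ry": 0.002,"rz": 0}
    - {"tx": 0,"ty": 0.001,"tz": 0.095,"rx": 0,"ry": 0.002,"rz": 0}

```text
time: 12.85
tool_pos: [616.2, -207.5, 107.3]
ee_rot: [0.996, -0.087, 0.002, -0.0]
ft_force: [0.8, 0.8, -2.5]
width: 39.4
gripper_force: 39.9
```

```bash
python3 - <<'E'
from m import *
from go import *
s=robot.sense();go([614.5,-208,105],-10,0,s); print(s['gripper_force'],s['joint_velocities'].round(3))
p,d,ci=grab('scene');hsv=cv2.cvtColor(p,cv2.COLOR_RGB2HSV)
for k,(lo,hi) in dict(bowl=((105,120,60),(125,255,255)),bottle=((40,60,20),(90,255,255))).items():
    for f in (p,np.load('scene0.npz')['p']):
        m=cv2.inRange(cv2.cvtColor(f,cv2.COLOR_RGB2HSV),lo,hi); m[:90,:300]=0; n,l,st,c=cv2.connectedComponentsWithStats(m); i=1+np.argmax(st[1:,4]); print(k,st[i],c[i].round(1))
E
```

```text
at [ 616.2 -207.5  107.3] yaw -9.95 pitch 0.22 roll z.y -0.02 t 12.85 F [ 0.8  0.8 -2.5] w 39.4 j [-0.36  0.44  1.88  0.    0.82  1.38]
jog t [-0.0016  0.0008  0.0023] r [-0.0002 -0.0024  0.0005]
39.9095892906189 [-0.002 -0.     0.005  0.001 -0.001  0.   ]
bowl [ 128  303   68   66 3429] [161.7 336. ]
bowl [ 128  304   68   65 3400] [161.7 336. ]
bottle [  143    90   192   142 10675] [243.7 147. ]
bottle [ 135   90  100   86 4609] [181.3 126.8]
```

jog_arm:
  plan:
    - {"tx": -0.001,"ty": 0,"tz": 0.003,"rx": 0,"ry": -0.002,"rz": 0}
    - {"tx": -0.001,"ty": 0,"tz": 0.003,"rx": 0,"ry": -0.002,"rz": 0}
    - {"tx": -0.001,"ty": 0,"tz": 0.003,"rx": 0,"ry": -0.002,"rz": 0}
    - {"tx": -0.001,"ty": 0,"tz": 0.003,"rx": 0,"ry": -0.002,"rz": 0}
    - {"tx": -0.001,"ty": 0,"tz": 0.003,"rx": 0,"ry": -0.002,"rz": 0}

```text
time: 13.4
tool_pos: [614.6, -207.2, 103.1]
ee_rot: [0.996, -0.087, -0.0, -0.0]
ft_force: [0.3, -0.6, -3.0]
width: 39.6
gripper_force: 39.9
```

```bash
python3 -c "
from go import *
go([614.5,-208,104],-10)
print(job.sign_off())"
```

```text
at [ 614.6 -207.2  103.1] yaw -9.96 pitch -0.06 roll z.y -0.04 t 13.4 F [ 0.3 -0.6 -3. ] w 39.6 j [-0.36  0.44  1.88  0.    0.82  1.38]
jog t [ 0.0001  0.0008 -0.0009] r [-0.0004  0.0006  0.0005]
the job is handed in; nothing more can be done
None
```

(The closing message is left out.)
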